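Check-weigh a silver bar on a two-pan balance, freeing and re-arresting the beam

TASK

Check the silver bar against the weight that already stands on the two-pan balance: with the beam still arrested, lay the bar flat in the middle of the empty pan and let go of it. Then ease the arrest lever all the way over to free the beam, let the beam settle and hang still for about two seconds so that I can read the pointer, and ease the lever all the way back so that the beam is arrested again, bar and weight still on their pans. While the beam is free touch neither the pans nor what lies on them, never let the beam bang over, and leave the weight and the other things on the bench where they are.

Things in the scene. Friction and masses are not known exactly. Their poses are not given: they have to be found in the camera images.
- balance: Two-pan balance, fixed to the bench: light grey base 170 deep (x) x 300 wide (y), its top 50 mm up. Origin on the bench under its middle; x points from the front (lever side, towards the robot) to the back, y to the left pan. The beam turns on a pillar at the middle, 90 mm up, axis along x. Between the pans a pointer and a scale plate 46 mm wide, 32 mm behind the middle, rise to 183 mm.
- beam (a joint): Tilt of the beam in rad, 0 = level, positive = left pan up; stops at -0.09 and 0.09 (9 mm at a pan). Arrested, pads under the beam hold it level. Free, it is spring-centred and damped: with bar and weight loaded it floats up to 0.05 from level and settles within 2 s; with only one pan loaded it tips right over to its stop. The pans stay horizontal.
- free_pan: Right-hand pan (-y end of the beam), empty at the start: flat steel disc 110 mm across, no rim. Origin at the centre of its upper face, 105 mm to the right of the balance's middle, 124 mm above the bench when the beam is level.
- weight_pan: Left-hand pan (+y end), the same disc, with the weight standing on it. Origin at the centre of its upper face, 105 mm to the left of the balance's middle.
- arrest_lever (a joint): Arrest lever on the front of the base, in rad: 0 = arrested (leans 0.6 rad to the left of upright, towards balance +y), 1.2 = beam free (leans 0.6 rad to the right). Its axis is parallel to balance x, 32 mm above the bench, at the middle of the front. It has a stop at each end, stays where it is left, and takes about 2 N at the knob.
- lever_knob (a point): Centre of the steel ball knob, 24 mm across, at the end of the arrest lever's 9 mm rod, 75 mm from its axis: it swings 85 mm from left to right, 94 mm above the bench at both ends, 107 mm at mid swing. It is 36 mm in front of the base's front face (121 mm in front of the balance's middle), free in front and at both sides.
- bar: Cast silver bar, 84 (x) x 28 (y) x 11 (z) mm with rounded edges, about 250 g (plus or minus 5 percent), lying flat on the bench to the left or right of the balance. Origin at the centre of its underside, x along its length.
- ref_weight: Stainless steel 250 g weight standing on the left pan: a cylinder 32 mm across with a knob on top, 56 mm high. Origin at the centre of its underside. To be left alone.
- stone_box: Grey stone box with a clear lid, 100 (x) x 70 (y) x 22 mm high, lying on the bench at the other side of the balance from the bar. Origin at the centre of its underside. To be left alone.
- lotion_bottle: Yellow bottle, 58 mm across, 115 mm high, at the back left. Origin at the centre of its underside. To be left alone.
- steel_pot: Round lidded steel pot, 60 mm across, 44 mm high, at the back right. Origin at the centre of its underside. To be left alone.
Mind the look-alikes: they are no part of the job. There is more than one size of the bar; the job needs the middle-sized.

How it is judged:
On the way, in this order (a step that is already met when the one before it is completed fails the run):
1. the bar lies flat in the middle of the empty pan, let go, while the beam is arrested (horizontal distance between bar and free_pan below 0.022 m and z of bar in the frame of free_pan between -0.004 and 0.006 m and angle between bar's own z axis and vertical below 0.12 rad and contact force between the fingers and bar below 0.1 N and linear speed of bar below 0.03 m/s and value of joint arrest_lever below 0.12 rad and value of joint beam between -0.015 and 0.015 rad), for 0.2 s.
2. the lever is over and the free beam hangs still between its stops for 1.2 s (horizontal distance between bar and free_pan below 0.022 m and z of bar in the frame of free_pan between -0.004 and 0.006 m and angle between bar's own z axis and vertical below 0.12 rad and value of joint arrest_lever above 1.05 rad and value of joint beam between -0.075 and 0.075 rad and velocity of joint beam between -0.02 and 0.02 rad/s), for 1.2 s.
3. the lever is back and the beam is arrested level (horizontal distance between bar and free_pan below 0.022 m and z of bar in the frame of free_pan between -0.004 and 0.006 m and angle between bar's own z axis and vertical below 0.12 rad and value of joint arrest_lever below 0.12 rad and value of joint beam between -0.015 and 0.015 rad), for 0.2 s.
At the end, for the whole second after the job is handed in: The lever is back at its arrested stop (within 0.12 rad), the beam is level (within 0.015 rad) and still, the bar lies flat, let go and at rest on the right-hand pan with its centre within 22 mm of the pan's centre, and the weight stands upright on the left-hand pan within 30 mm of its centre (all of step 3 and contact force between the fingers and bar below 0.1 N and linear speed of bar below 0.03 m/s and horizontal distance between ref_weight and weight_pan below 0.03 m and angle between ref_weight's own z axis and vertical below 0.12 rad and velocity of joint beam between -0.02 and 0.02 rad/s); the robot touches nothing.
It fails at once if the beam, off its arrest, bangs over (turns faster than 0.5 rad/s) (value of joint arrest_lever above 0.12 rad and (velocity of joint beam above 0.5 rad/s or velocity of joint beam below -0.5 rad/s)).
It fails at once if a pan, the bar or the weight is touched while the beam is free (lever more than 0.3 rad over) (value of joint arrest_lever above 0.3 rad and (contact force between any of the fingers, the arm and free_pan above 0.5 N or contact force between any of the fingers, the arm and weight_pan above 0.5 N or contact force between any of the fingers, the arm and bar above 0.5 N or contact force between any of the fingers, the arm and ref_weight above 0.5 N)).
It fails at once if the weight is shifted (more than 25 mm) (distance of ref_weight from where it was at the start of the episode above 0.025 m).
It fails at once if the stone box, the bottle or the pot is shifted (more than 30 mm) (distance of any of stone_box, lotion_bottle, steel_pot from where it was at the start of the episode above 0.03 m).
It also fails if it takes over 64 s, if anything falls off the work surface, if the arm or the gripper's body presses on something with over 40 N, if the wrist force passes 120 N, or if a joint passes its speed limit or range.

ROBOT

A 6-joint arm with a two-finger parallel gripper is mounted at the origin on the work surface. World frame = base frame: x ahead of the robot, y to its left, z up, the work surface at z = 0. Lengths are in m, angles in rad, forces in N, time in s.
With the tool pointing down it reaches from about 0.35 to 0.975 m from the base axis. Payload 4.9 kg.
Tool frame: the origin (TCP) lies on the mounting face of the last link; the fingertips stand 173 mm ahead of it and the grasp point (between the pads) lies 155 mm ahead of it; y points along the fingers, x is the direction in which the jaws open and shut, and the axes are right-handed (so a half turn about y gives the same grasp; the last joint's range is limited). The gripper opens to 85 mm and grips with 20 to 120 N. Pads are 22 mm wide; open, the fingers measure 114 mm over their backs; the gripper's body (76 mm by 85 mm) begins 54 mm behind the grasp point. The pads swing forward as they close: fully open they stand 13 mm farther back than shut.
Start: joints at [1.024, 0.053, 1.613, -0, 1.476, -0.119], TCP at [0.259, 0.569, 0.405] pointing down, gripper open.
Joint ranges: [-3.01, 3.01], [-1.01, 2.22], [0.06, 2.58], [-1.02, 4.17], [0.09, 2.62], [-3.14, 3.14]. Speed limits (rad/s): [2.57, 2.57, 3.14, 3.14, 3.14, 3.14].

INTERFACE

Orientations are given as a unit quaternion [w, x, y, z].
In Python, from plant import manip gives the robot as it stands. The module is installed in compiled form; this text tells all that it offers.
- The arm moves only by the tool carry_out, never from a script. Its argument "moves" is one flat list of numbers, 7 for each row, row after row: the turn, a rotation vector about the world's x, y, z in rad, then the shift along the world's x, y, z in cm, then the finger opening in cm, from 0 to 8.54. In form: [wx, wy, wz, tx, ty, tz, hand, wx, wy, wz, tx, ty, tz, hand, ...]. A call has 1 to 20 rows; each row shifts and turns the commanded pose from where the row before left it; what a row does not reach is not made up. A row lasts 1/8 s, in which the tool goes at most 62.5 mm and 10.7 degrees, less where a joint would pass 70% of its speed; a pose out of reach is approached as far as the arm can. A call is refused whole if a number of a shift passes 6.25 or a number of a turn 0.188, either way. A call with a gripper value outside its range is refused whole. The fingers move at their own pace and stop on an object; the grip force is fixed at half the most. Time passes only in rows, so rows that do not move let the fingers close. It gives the time, the measured TCP pose, the force and the opening at its end, in the units of the state.
- manip.state(): the state, without advancing time (a new reading comes with each control period).
- manip.grab_frame(name): name is "side" or "top"; returns a dict with "img" (384x512x3 uint8, red, green, blue), "range_z" (384x512 float32, m along the optical axis (not along the pixel's ray), 0 where there is no reading), "fovy" (degrees; the focal length in pixels is half the picture's height over the tangent of half this angle, whatever the lens; pixels are square), "cx", "cy" (the principal point, pixels), "rvec" (rotation vector, rad) and "tvec" (3), from world to camera coordinates, as OpenCV has them. Camera axes: x right, y down, z forward; pixel columns grow to the right and rows downward; lengths in m; the calibration is good to about 2 mm. A picture is of the moment at which its call begins.
- manip.job_done(): hands the job in, once; it reports no verdict.
The state is a dict: "time": time; "joint_pos": joint angles; "joint_vel": joint speeds; "joint_efforts": joint torques, N m; "tool_pos": TCP position; "tool_rot": TCP orientation; "contact_force": force on the tool from outside, world axes, zero at the start; "ft_torque": the same for the moment, N m; "gripper_width": opening from 0.0 (shut) to 1.0 (fully open).
Only numpy, scipy, OpenCV 4.12 (cv2) and the standard library are available. Lean on these libraries where they do the work, as an engineer would, in place of code of your own. Each camera call takes 0.05 s, during which the arm holds its last target. There are 200 camera calls.

## Working session

There is one attempt and no reset: what is moved stays moved. The work goes in short steps, Python scripts to look and compute and a tool call to move; the robot and the scene stay as the last step left them, time stands still between calls to the robot, and variables do not carry over. Pictures are saved under pics/ and viewed, and the job is handed in when it is done.

Besides the shell and the picture viewer there is one more tool, called as name(argument=value, ...) on one line, values as JSON. carry_out: Moves the arm, as the interface text tells. Its arguments: {"type":"object","properties":{"moves":{"type":"array","items":{"type":"number"}}},"required":["moves"]}

```bash
mkdir -p pics; cat > h.py <<'E'
import numpy as np, cv2
from plant import manip
def grab(n):
    f=manip.grab_frame(n); f['R']=cv2.Rodrigues(np.array(f['rvec'],float))[0]; f['t']=np.array(f['tvec'],float).ravel()
    f['f']=f['img'].shape[0]/2/np.tan(np.radians(f['fovy'])/2); return f
def cloud(f):
    z=f['range_z']; v,u=np.mgrid[:z.shape[0],:z.shape[1]]
    c=np.stack([(u-f['cx'])/f['f']*z,(v-f['cy'])/f['f']*z,z],-1)
    P=(c-f['t'])@f['R']; P[z==0]=np.nan; return P
def ray(f,u,v,h):
    d=f['R'].T@np.array([(u-f['cx'])/f['f'],(v-f['cy'])/f['f'],1]); o=-f['R'].T@f['t']
    return o+d*(h-o[2])/d[2]
def save(f,name,crop=None,s=1.5):
    im=f['img'][...,::-1]
    if crop: u0,v0,u1,v1=crop; im=im[v0:v1,u0:u1]
    cv2.imwrite('pics/'+name,cv2.resize(im,None,fx=s,fy=s,interpolation=cv2.INTER_CUBIC))
E
python3 - <<'E'
from h import *
print(manip.state())
for n in('side','top'):
    f=grab(n); save(f,n+'0.png'); print(n,f['fovy'],f['cx'],f['cy'],'cam',-f['R'].T@f['t'],f['R'][2])
    P=cloud(f); np.save(n+'.npy',P)
E
```

```text
{'time': 0.0, 'joint_pos': array([ 1.02401023e+00,  5.33477112e-02,  1.61431306e+00,  1.57723778e-05,
        1.47599120e+00, -1.18989474e-01]), 'joint_vel': array([ 0.00070472, -0.00085533, -0.00154259,  0.00165933,  0.00216045,
        0.00032191]), 'joint_efforts': array([ 1.99218761e-03, -3.93693030e+01, -3.70174062e+01, -7.50699019e-05,
        7.33627821e-03,  9.24059634e-06]), 'tool_pos': array([0.25914051, 0.56844418, 0.40345694]), 'tool_rot': array([-0.59442754,  0.59505422,  0.38181206, -0.38312651]), 'contact_force': array([-0.3300546 ,  0.4176687 ,  0.01191606]), 'ft_torque': array([0.00599418, 0.07582365, 0.02959001]), 'gripper_width': 1.0020984137662556}
side 44.00281108961707 256.1522838120937 190.14741048439245 cam [ 0.22778001 -0.78210392  0.92698127] [ 0.2390358   0.70413952 -0.66861755]
top 56.46399594621221 249.4307354896866 191.46785151617738 cam [0.31264488 0.03900588 1.06002448] [ 0.1859309   0.00229937 -0.98256013]
```

```bash
sleep 1
```

```text
(no output)
```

View pics/side0.png

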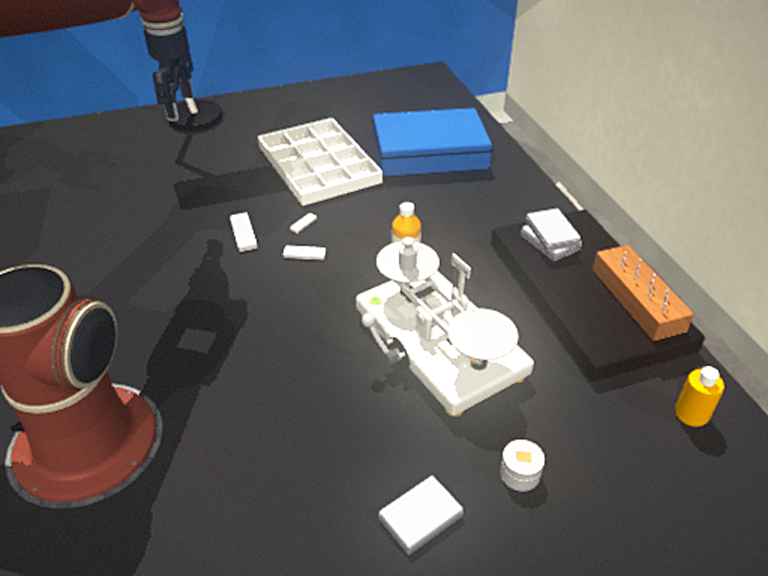

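View pics/top0.png

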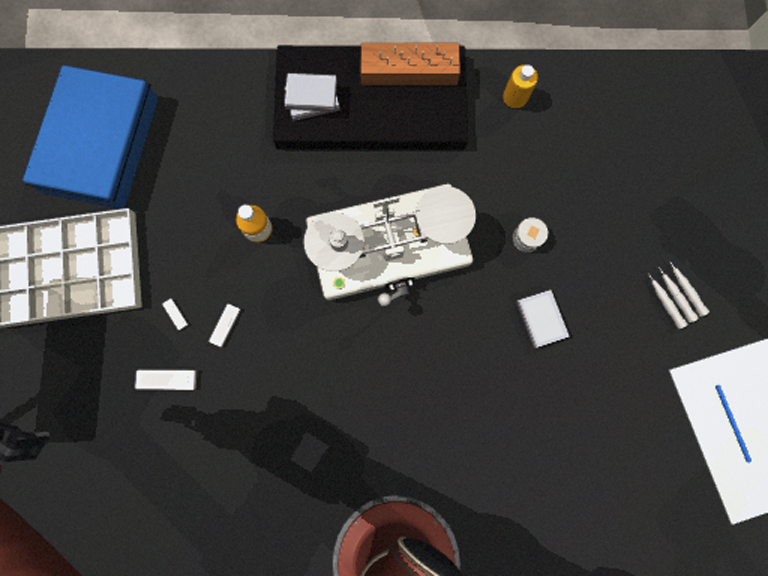

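The candidates for the bar in the top picture (1.5x pixels) are the small one at (175,314), the middle one at (225,325) and the large one at (166,380). Next I measure their sizes, both pans, the weight and the knob.

```bash
python3 - <<'E'
from h import *
f=grab('top'); g=f['img'].astype(int).min(-1); P=cloud(f)
m=((g>110)).astype(np.uint8)
m[:,:]*=1
n,l,st,c=cv2.connectedComponentsWithStats(m)
for i in range(1,n):
    u,v=c[i]
    if st[i,4]>60 and 90<u<170 and 190<v<270:
        cs,_=cv2.findContours((l==i).astype(np.uint8),cv2.RETR_EXTERNAL,cv2.CHAIN_APPROX_NONE)
        W=np.array([ray(f,a,b,.010)[:2] for a,b in cs[0][:,0]],np.float32)*1000
        r=cv2.minAreaRect(W); b=cv2.boxPoints(r)
        e=max((b[1]-b[0],b[2]-b[1]),key=np.linalg.norm); print('bar',c[i],st[i,4],r,'yaw',np.arctan2(e[1],e[0])%np.pi,'z',np.nanmedian(P[l==i][:,2]))
# pans from both clouds
for n in('top','side'):
    F=f if n=='top' else grab('side'); Q=cloud(F)
    col=F['img'].astype(int)
    k=(abs(Q[...,2]-.124)<.008)&(np.hypot(Q[...,0]-.5,Q[...,1])<.4)
    nn,L,S,C=cv2.connectedComponentsWithStats(k.astype(np.uint8))
    for i in range(1,nn):
        if S[i,4]>150:
            p=Q[L==i]; (x,y),r=cv2.minEnclosingCircle((p[:,:2]*1000).astype(np.float32)); print(n,'pan',C[i],S[i,4],x,y,r,np.median(p[:,2]))
    save(F,n+'_bal.png',(190,110,330,220) if n=='top' else (220,130,370,290),4 if n=='top' else 3.5)
    # things tall: height map points in 0.15..0.2
    k=(Q[...,2]>.165)&(Q[...,2]<.20)&(np.hypot(Q[...,0]-.5,Q[...,1]-0.05)<.2)
    p=Q[k]; print(n,'high',len(p), p.mean(0) if len(p) else '')
save(f,'bars.png',(80,180,180,280),5)
from scipy.spatial.transform import Rotation as R
q=manip.state()['tool_rot'];print(R.from_quat(np.r_[q[1:],q[0]]).as_matrix())
for u,v in((256,199),(260,196),(264,192)): print(u,v,ray(f,u,v,.094),P[v,u])
E
```

```text
bar [116.03726708 209.03726708] 161 ((457.3734436035156, 436.52239990234375), (64.87857818603516, 21.680673599243164), 34.88047409057617) yaw 0.6087788 z 0.0074374595959142645
bar [149.10861423 216.58426966] 267 ((435.572998046875, 337.4092102050781), (28.351545333862305, 83.1837387084961), 66.04739379882812) yaw 2.723541 z 0.010171493932317683
bar [109.86023622 252.95669291] 508 ((330.1480712890625, 445.50439453125), (37.13086700439453, 113.67381286621094), 0.20524826645851135) yaw 1.5743788 z 0.014095739202199538
top pan [296.79482902 142.76980817] 1199 626.6690063476562 -88.54235076904297 54.973514556884766 0.12253203644105583
top pan [221.95612431 160.9606947 ] 1094 574.964111328125 114.74627685546875 54.9863395690918 0.1226072762322151
top high 112 [0.60307102 0.06043926 0.1763528 ]
side pan [271.75206612 175.94352617] 726 574.5850219726562 112.69092559814453 56.814701080322266 0.12290528126926578
side pan [321.81385979 222.77921031] 1241 626.0735473632812 -90.76873779296875 56.16730499267578 0.12305486802366744
side high 133 [0.60830831 0.04671422 0.17494558]
[[ 4.14862844e-01 -6.64975241e-04 -9.09883717e-01]
 [ 9.09883044e-01 -1.11552058e-03  4.14863353e-01]
 [-1.29086787e-03 -9.99999157e-01  1.42261655e-04]]
256 199 [0.47451381 0.02320232 0.094     ] [0.47277534 0.02337205 0.10437507]
260 196 [0.48289086 0.01223349 0.094     ] [ 0.50013587  0.00952159 -0.00385311]
264 192 [0.49408914 0.00121913 0.094     ] [ 0.51115632 -0.0023352   0.00313291]
```

View crops.

View pics/bars.png

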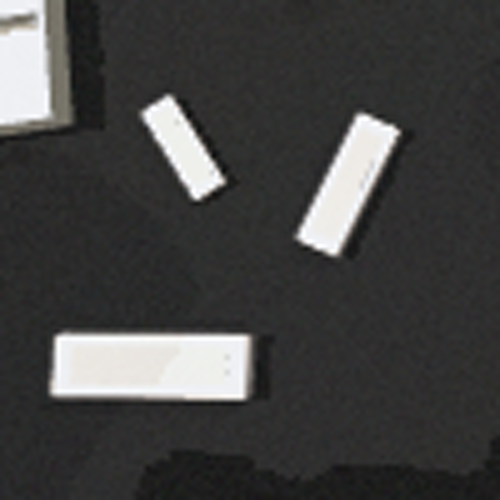

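View pics/side_bal.png

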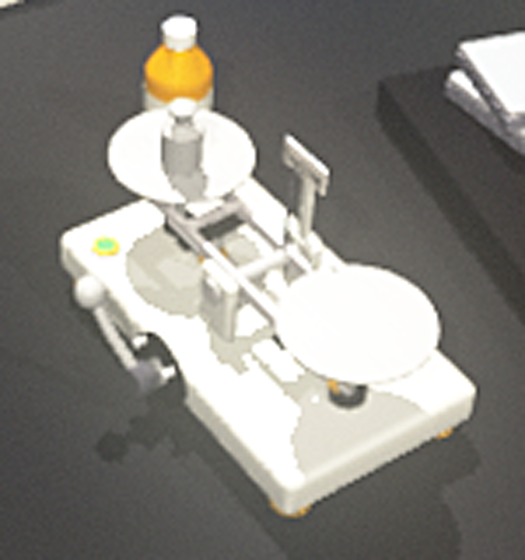

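View pics/top_bal.png

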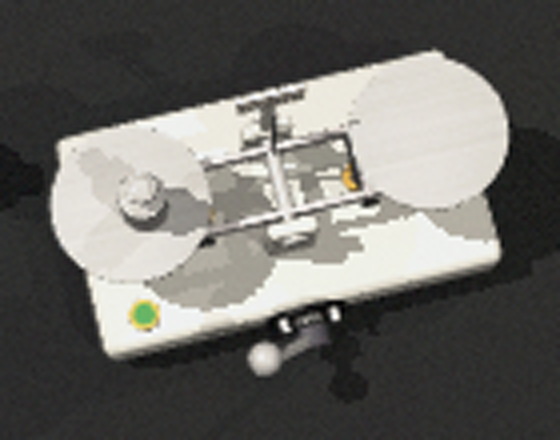

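The bar I want is the right-hand one of the three, at crop pixel (348,185), top view (149,217). It measures 83 x 28 mm and 10 mm high, which fits the description; the other two are 65 x 22 and 114 x 37. The pans are 210 mm apart and the computed knob position agrees with its depth reading. I move above the bar.

carry_out(moves=[0,0,0.01,2.2,-2.9,-1.5,5,0,0,0,2.2,-2.9,-1.5,5,0,0,0,2.2,-2.9,-1.5,5,0,0,0,2.2,-2.9,-1.5,5,0,0,0,2.2,-2.9,-1.5,5,0,0,0,2.2,-2.9,-1.5,5,0,0,0,2.2,-2.9,-1.5,5,0,0,0,2.2,-2.9,-2,5,0,0,0,0,0,0,5,0,0,0,0,0,0,5])

```text
time: 1.45
tool_pos: [0.4352, 0.3369, 0.2799]
tool_rot: [0.593, -0.593, -0.385, 0.385]
contact_force: [0.6, 0.8, 0.2]
gripper_width: 0.586
```

```bash
cat >> h.py <<'E'
from scipy.spatial.transform import Rotation as Ro
def st():
    s=manip.state(); q=s['tool_rot']; M=Ro.from_quat(np.r_[q[1:],q[0]]).as_matrix()
    print('t',s['time'],'tcp',s['tool_pos'].round(4),'jaw yaw',np.arctan2(M[1,0],M[0,0]).round(4),'grasp',(s['tool_pos']+.155*M[:,1]).round(4),'F',s['contact_force'].round(2),'w',round(s['gripper_width'],3)); return s
E
python3 - <<'E'
from h import *
s=st(); x,y=s['tool_pos'][:2]
for n in('side','top'):
    f=grab(n); Q=cloud(f); k=(np.hypot(Q[...,0]-x,Q[...,1]-y)<.07)&(Q[...,2]>.04)&(Q[...,2]<.35)
    p=Q[k]; print(n,k.sum(),np.sort(p[:,2])[:12].round(4)); 
    low=p[p[:,2]<p[:,2].min()+.025]
    j=(low[:,:2]-[x,y])@np.array([.407,.913]); print('along jaw',j.min(),j.max(), 'across', ((low[:,:2]-[x,y])@np.array([-.913,.407])).mean())
    v,u=np.nonzero(k); save(f,n+'_ab.png',(max(0,u.min()-50),max(0,v.min()-40),u.max()+60,v.max()+70),3)
f=grab('side'); Q=cloud(f); g=f['img'].min(-1)
k=(g>110)&(abs(Q[...,0]-.4356)<.06)&(abs(Q[...,1]-.3374)<.06)&(Q[...,2]<.02); v,u=np.nonzero(k)
W=np.array([ray(f,a,b,.010)[:2] for a,b in zip(u,v)],np.float32)*1000; print(cv2.minAreaRect(W))
E
```

```text
t 1.45 tcp [0.4352 0.3369 0.2799] jaw yaw 1.1527 grasp [0.4352 0.3369 0.1249] F [0.59 0.84 0.16] w 0.586
side 1454 [0.1076 0.1079 0.1084 0.1086 0.1088 0.1095 0.1102 0.1104 0.1119 0.1128
 0.1138 0.1143]
along jaw -0.04151331815688304 0.029188661893817865 across -0.0033667138068474386
top 338 [0.1569 0.1579 0.16   0.1601 0.1602 0.1607 0.1616 0.1617 0.1619 0.1622
 0.1639 0.1651]
along jaw -0.05978834474327714 -0.022070889784062332 across -0.005741969358848464
((433.21234130859375, 332.0860595703125), (42.42622375488281, 86.73757934570312), 66.3547592163086)
```

carry_out(moves=[0,0,0,0,0,-3,5,0,0,0,0,0,-3,5,0,0,0,0,0,-2,5,0,0,0,0,0,-1,5,0,0,0,0,0,-0.5,5,0,0,0,0,0,0,5,0,0,0,0,0,0,5])

```text
time: 2.48
tool_pos: [0.4358, 0.3369, 0.1857]
tool_rot: [-0.593, 0.593, 0.386, -0.385]
contact_force: [-0.2, -0.6, -0.5]
gripper_width: 0.586
```

```bash
python3 - <<'E'
from h import *
s=st(); x,y=s['tool_pos'][:2]
for n in('side','top'):
    f=grab(n); Q=cloud(f); k=(np.hypot(Q[...,0]-x,Q[...,1]-y)<.07)&(Q[...,2]>.004)&(Q[...,2]<.05)
    v,u=np.nonzero(k); c=int(np.mean(u)),int(np.mean(v)); save(f,n+'_dn.png',(max(0,c[0]-40),c[1]-40,c[0]+40,c[1]+40),7)
E
```

```text
t 2.475 tcp [0.4358 0.3369 0.1857] jaw yaw 1.1529 grasp [0.436  0.3371 0.0307] F [-0.2  -0.64 -0.47] w 0.586
```

View pics/side_dn.png

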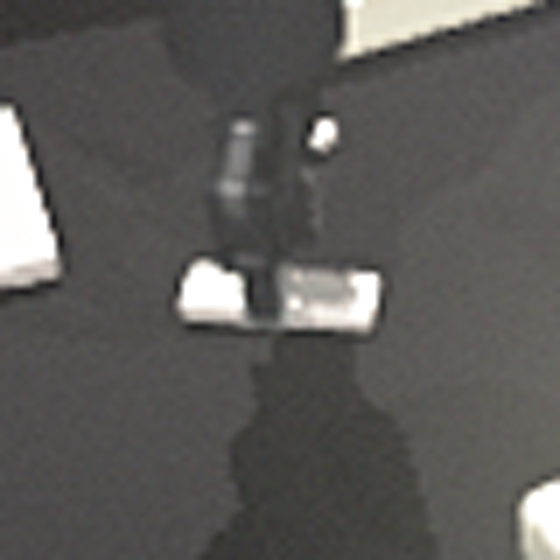

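The near finger stands in front of the bar, about its middle: crop pixel (262,290), with the bar spanning 180 to 380. I lower further and close.

carry_out(moves=[0,0,0,0,0,-0.4,5,0,0,0,0,0,-0.4,5,0,0,0,0,0,0,5,0,0,0,0,0,0,4,0,0,0,0,0,0,3.2,0,0,0,0,0,0,3.2])

```text
time: 3.32
tool_pos: [0.4353, 0.3367, 0.1768]
tool_rot: [-0.593, 0.593, 0.386, -0.385]
contact_force: [1.0, -0.7, -0.0]
gripper_width: 0.375
```

carry_out(moves=[0,0,0,0,0,0,2,0,0,0,0,0,0,2,0,0,0,0,0,0,2,0,0,0,0,0,0,2])

```text
time: 3.82
tool_pos: [0.4355, 0.3368, 0.1772]
tool_rot: [0.593, -0.593, -0.386, 0.385]
contact_force: [-0.7, 0.1, 4.3]
gripper_width: 0.302
```

carry_out(moves=[0,0,0,0,0,1,2,0,0,0,0,0,2,2,0,0,0,0,0,2,2,0,0,0,0,0,2,2,0,0,0,0,0,1,2,0,0,0,0,0,0,2,0,0,0,0,0,0,2])

```text
time: 4.7
tool_pos: [0.4349, 0.3364, 0.2559]
tool_rot: [0.593, -0.593, -0.385, 0.386]
contact_force: [-0.6, 0.2, -3.5]
gripper_width: 0.302
```

```bash
python3 - <<'E'
from h import *
s=st(); x,y=s['tool_pos'][:2]
for n in('side','top'):
    f=grab(n); Q=cloud(f); k=(np.hypot(Q[...,0]-x,Q[...,1]-y)<.06)&(Q[...,2]>.05)&(Q[...,2]<.16)
    v,u=np.nonzero(k); c=int(np.mean(u)),int(np.mean(v)); save(f,n+'_up.png',(max(0,c[0]-40),c[1]-40,c[0]+40,c[1]+40),7)
    k&=f['img'].min(-1)>120; p=Q[k]; print(n,len(p),np.percentile(p,[5,50,95],axis=0).round(4).tolist())
    d=(p[:,:2]-[x,y])@np.array([-.914,.406]); print('along bar',d.min(),d.max(),'slope',np.polyfit(d,p[:,2],1))
E
```

```text
t 4.7 tcp [0.4349 0.3364 0.2559] jaw yaw 1.153 grasp [0.4347 0.3363 0.1009] F [-0.57  0.21 -3.49] w 0.302
side 208 [[0.3989, 0.3083, 0.0806], [0.4422, 0.3294, 0.0881], [0.4685, 0.3537, 0.1312]]
along bar -0.04263942780380703 0.04100702443835376 slope [-0.05470447  0.0923357 ]
top 70 [[0.4467, 0.3122, 0.0856], [0.4635, 0.3208, 0.0882], [0.4743, 0.3359, 0.0911]]
along bar -0.04165637474655711 -0.012841480882070681 slope [0.04694989 0.08953888]
```

View pics/side_up.png

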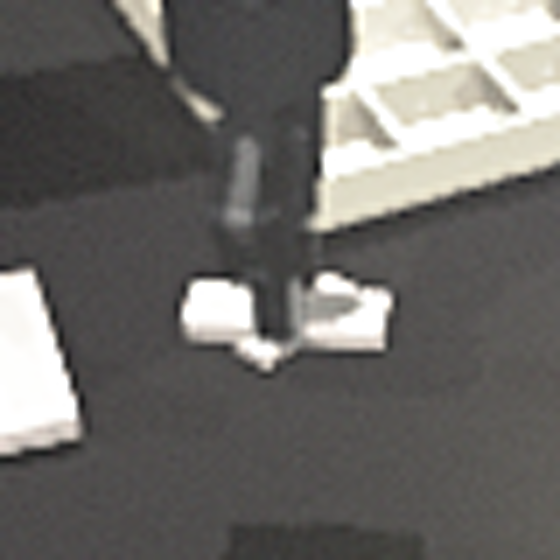

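The bar hangs level and centred in the grip, spanning -42 to +41 mm, with crop ends at (185,310) and (390,320). I carry it over to the right pan.

carry_out(moves=[0,0,0,0,0,3,2,0,0,0,0,0,5,2,0,0,0,0.8,-1.8,4.4,2,0,0,0.08,1.6,-3.5,2,2,0,0,0.08,1.6,-3.5,0,2,0,0,0.08,1.6,-3.5,0,2,0,0,0.08,1.6,-3.5,0,2,0,0,0.08,1.6,-3.5,0,2,0,0,0.08,1.6,-3.5,0,2,0,0,0.08,1.6,-3.5,0,2,0,0,0.08,1.6,-3.5,0,2,0,0,0.03,1.6,-3.5,0,2,0,0,0,1.6,-3.5,0,2,0,0,0,1.6,-3.5,0,2,0,0,0,1.5,-3.2,0,2,0,0,0,0.8,-2.5,0,2,0,0,0,0,0,0,2,0,0,0,0,0,0,2])

```text
time: 7.05
tool_pos: [0.6421, -0.1229, 0.4002]
tool_rot: [-0.434, 0.433, 0.559, -0.559]
contact_force: [0.6, -0.3, -1.2]
gripper_width: 0.3
```

```bash
python3 - <<'E'
from h import *
s=st(); print((np.array([.6264,-.0895])-s['tool_pos'][:2])*100)
E
```

```text
t 7.05 tcp [ 0.6421 -0.1229  0.4002] jaw yaw 1.8233 grasp [ 0.642  -0.1228  0.2452] F [ 0.58 -0.25 -1.23] w 0.3
[-1.57229231  3.34267997]
```

carry_out(moves=[0,0,0,-0.8,1.7,0,2,0,0,0,-0.8,1.65,0,2,0,0,0,0,0,-2.5,2,0,0,0,0,0,-3,2,0,0,0,0,0,-2,2,0,0,0,0,0,-0.8,2,0,0,0,0,0,-0.5,2,0,0,0,0,0,-0.3,2,0,0,0,0,0,0,2,0,0,0,0,0,0,2])

```text
time: 8.3
tool_pos: [0.6265, -0.09, 0.3104]
tool_rot: [-0.433, 0.434, 0.559, -0.559]
contact_force: [-0.4, -0.3, -3.2]
gripper_width: 0.306
```

```bash
python3 - <<'E'
from h import *
s=st(); print((np.array([.6264,-.0895])-s['tool_pos'][:2])*100)
f=grab('side'); save(f,'place.png',(260,150,380,270),5)
Q=cloud(f); k=(np.hypot(Q[...,0]-.626,Q[...,1]+.09)<.065)&(Q[...,2]>.115)&(Q[...,2]<.15)&(f['img'].min(-1)>120)
print(np.histogram(Q[k][:,2],bins=14,range=(.115,.15)))
E
```

```text
t 8.3 tcp [ 0.6265 -0.09    0.3104] jaw yaw 1.8228 grasp [ 0.6267 -0.09    0.1554] F [-0.37 -0.32 -3.17] w 0.306
[-0.01009915  0.04803434]
(array([  0,  18, 244, 434,  83,   0,   2,  11,  12,  28,  62,  98,  32,
        13]), array([0.115 , 0.1175, 0.12  , 0.1225, 0.125 , 0.1275, 0.13  , 0.1325,
       0.135 , 0.1375, 0.14  , 0.1425, 0.145 , 0.1475, 0.15  ]))
```

View pics/place.png

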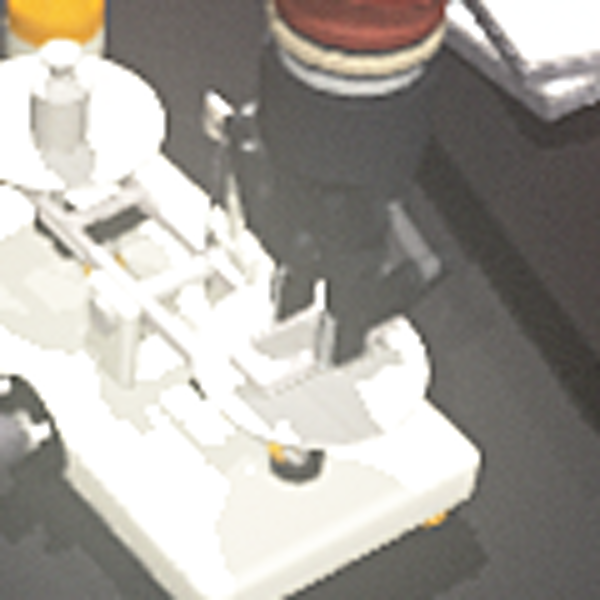

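The bar hangs over the middle of the pan, about crop pixel (330,360). Depth puts its underside about 9 mm above the pan, so I go down slowly.

carry_out(moves=[0,0,0,0,0,-0.3,2,0,0,0,0,0,-0.2,2,0,0,0,0,0,-0.2,2,0,0,0,0,0,-0.1,2,0,0,0,0,0,0,2,0,0,0,0,0,0,2])

```text
time: 9.1
tool_pos: [0.6263, -0.0898, 0.3018]
tool_rot: [-0.433, 0.433, 0.559, -0.559]
contact_force: [0.4, 0.2, -2.1]
gripper_width: 0.307
```

carry_out(moves=[0,0,0,0,0,-0.1,2,0,0,0,0,0,0,2,0,0,0,0,0,0,2])

```text
time: 9.48
tool_pos: [0.6264, -0.0898, 0.3012]
tool_rot: [-0.433, 0.433, 0.559, -0.559]
contact_force: [0.3, 0.4, 0.6]
gripper_width: 0.301
```

Contact shows as the bar's weight coming off the wrist. I release and look.

carry_out(moves=[0,0,0,0,0,0,2.7,0,0,0,0,0,0,3,0,0,0,0,0,0,3.5,0,0,0,0,0,0,4.2,0,0,0,0,0,0,4.5,0,0,0,0,0,0,4.5,0,0,0,0,0,0.5,4.5,0,0,0,0,0,2,4.5,0,0,0,0,0,4,4.5,0,0,0,-1,0,5,4.5,0,0,0,-4,1,2,4.5,0,0,0,-5,2,0,4.5,0,0,0,-5,3,0,4.5,0,0,0,0,0,0,4.5])

```text
time: 11.22
tool_pos: [0.4735, -0.0283, 0.4369]
tool_rot: [-0.432, 0.433, 0.56, -0.559]
contact_force: [-0.0, 0.1, 1.0]
gripper_width: 0.529
```

```bash
python3 - <<'E'
from h import *
s=st()
for n in('side','top'):
    f=grab(n); Q=cloud(f); k=(np.hypot(Q[...,0]-.6264,Q[...,1]+.0895)<.065)&(Q[...,2]>.130)&(Q[...,2]<.145)
    p=Q[k]; print(n,k.sum(),np.median(p[:,2]),cv2.minAreaRect((p[:,:2]*1000).astype(np.float32)))
    save(f,n+'_rel.png',(240,130,380,270) if n=='side' else (190,110,330,220),4)
E
```

```text
t 11.225 tcp [ 0.4735 -0.0283  0.4369] jaw yaw 1.8247 grasp [ 0.4739 -0.0284  0.2819] F [-0.03  0.11  1.  ] w 0.529
side 334 0.1340092353158144 ((626.0391845703125, -91.75080871582031), (86.02873992919922, 31.056013107299805), 14.95351505279541)
top 0 nan ((0.0, 0.0), (0.0, 0.0), 0.0)
  return _methods._mean(a, axis=axis, dtype=dtype,
  ret = ret.dtype.type(ret / rcount)
```

View pics/side_rel.png

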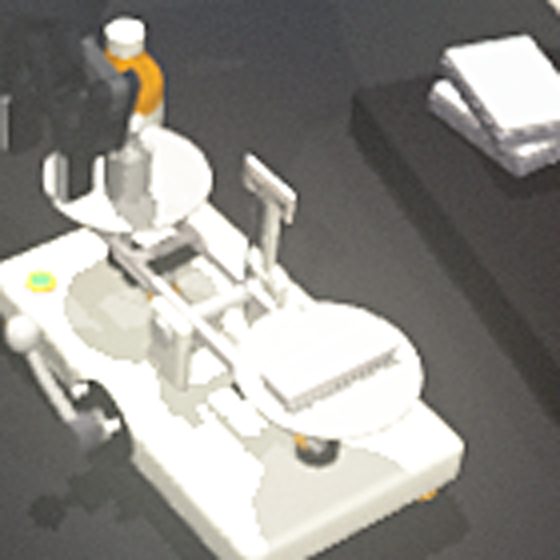

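View pics/top_rel.png

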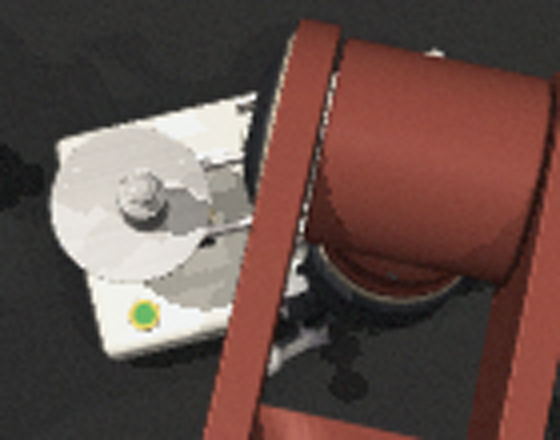

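Seen from the side, the bar lies flat and centred on the pan: depth gives (626,-92) against the pan's (626,-90), top at z = 134 mm. The knob at crop (22,335) is still in the arrested position. Now I put the open fingers on either side of the knob.

carry_out(moves=[0,0,0,0,2.6,0,4.5,0,0,0,0,2.6,0,4.5,0,0,0,0,0,-3,4.5,0,0,0,0,0,-4,4.5,0,0,0,0,0,-3,4.5,0,0,0,0,0,-1.5,4.5,0,0,0,0,0,-0.5,4.5,0,0,0,0,0,0,4.5,0,0,0,0,0,0,4.5])

```text
time: 12.45
tool_pos: [0.4769, 0.0221, 0.3172]
tool_rot: [-0.432, 0.434, 0.559, -0.558]
contact_force: [-0.1, -0.1, 0.0]
gripper_width: 0.525
```

```bash
python3 - <<'E'
from h import *
s=st()
f=grab('side'); Q=cloud(f); save(f,'knob.png',(200,130,310,250),5)
k=(np.hypot(Q[...,0]-.4729,Q[...,1]-.0233)<.016)&(Q[...,2]>.08)&(Q[...,2]<.112); p=Q[k]; print(len(p),p.mean(0),p.min(0),p.max(0))
E
```

```text
t 12.45 tcp [0.4769 0.0221 0.3172] jaw yaw 1.8229 grasp [0.4773 0.022  0.1622] F [-0.14 -0.09  0.03] w 0.525
81 [0.47248466 0.01525796 0.09789518] [0.46196581 0.00866598 0.08014864] [0.48360426 0.02863259 0.10748555]
```

View pics/knob.png

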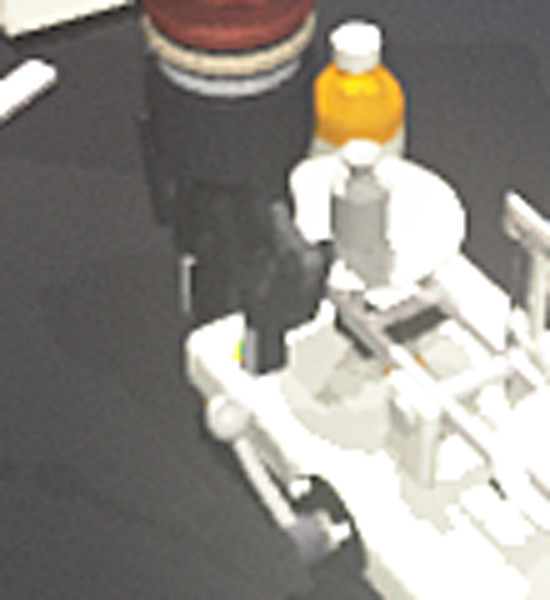

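The fingers stand right above the knob, which is at crop pixel (225,415). I correct x by 4 mm and go down around it.

carry_out(moves=[0,0,0,-0.4,0.1,0,4.5,0,0,0,0,0,0,4.5,0,0,0,0,0,-1.5,4.5,0,0,0,0,0,-1.5,4.5,0,0,0,0,0,-1.5,4.5,0,0,0,0,0,-0.9,4.5,0,0,0,0,0,-0.5,4.5,0,0,0,0,0,0,4.5])

```text
time: 13.5
tool_pos: [0.4723, 0.0232, 0.2564]
tool_rot: [0.433, -0.433, -0.559, 0.559]
contact_force: [1.0, -0.1, 0.7]
gripper_width: 0.528
```

```bash
python3 - <<'E'
from h import *
s=st()
f=grab('side'); save(f,'knob2.png',(200,130,310,250),5)
E
```

```text
t 13.5 tcp [0.4723 0.0232 0.2564] jaw yaw 1.823 grasp [0.4722 0.0232 0.1014] F [ 1.01 -0.07  0.69] w 0.528
```

View pics/knob2.png

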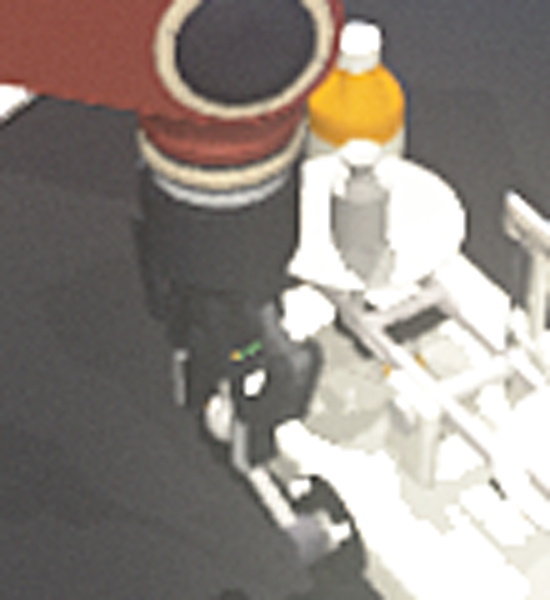

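The near finger stands to the right of the knob, which shows behind it at crop (218,415). The knob is between the fingers, so I ease the lever over.

carry_out(moves=[0,0,0,0.06,-0.22,0.03,4.5,0,0,0,0.06,-0.22,0.03,4.5,0,0,0,0.06,-0.22,0.03,4.5,0,0,0,0.06,-0.22,0.03,4.5,0,0,0,0.06,-0.22,0.03,4.5,0,0,0,0.06,-0.22,0.03,4.5,0,0,0,0.06,-0.22,0.03,4.5,0,0,0,0.06,-0.22,0.03,4.5,0,0,0,0.06,-0.22,0.03,4.5,0,0,0,0.06,-0.22,0.03,4.5,0,0,0,0.06,-0.22,0.03,4.5,0,0,0,0.06,-0.22,0.03,4.5,0,0,0,0.06,-0.22,0.03,4.5,0,0,0,0.06,-0.22,0.03,4.5,0,0,0,0.06,-0.22,0.03,4.5,0,0,0,0.06,-0.22,0.03,4.5])

```text
time: 15.55
tool_pos: [0.4819, -0.0122, 0.2615]
tool_rot: [0.433, -0.433, -0.559, 0.559]
contact_force: [-1.3, 2.7, 1.4]
gripper_width: 0.528
```

```bash
python3 - <<'E'
from h import *
s=st()
f=grab('side'); save(f,'lev1.png',(200,130,360,270),4.5)
E
```

```text
t 15.55 tcp [ 0.4819 -0.0122  0.2615] jaw yaw 1.823 grasp [ 0.4819 -0.0123  0.1065] F [-1.26  2.73  1.45] w 0.528
```

View pics/lev1.png

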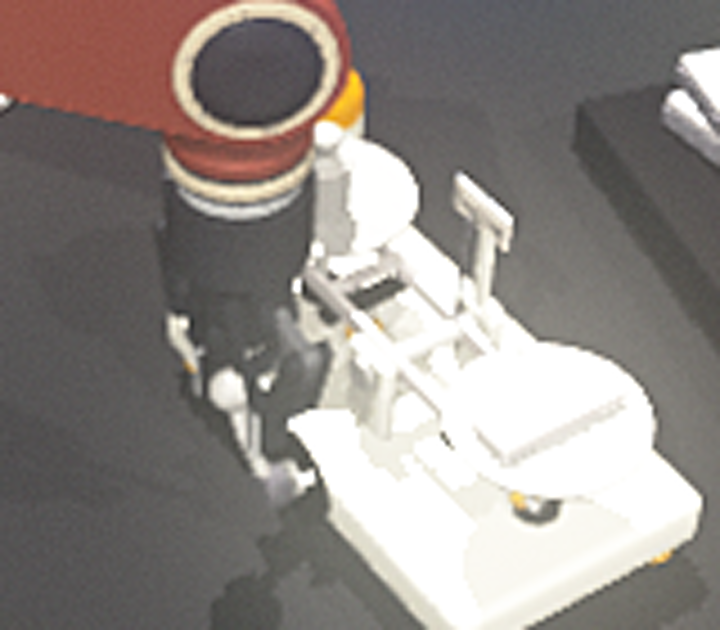

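The knob at crop (228,390) is moving along with the fingers at about 3 N, and the bar is undisturbed. I carry on.

carry_out(moves=[0,0,0,0.06,-0.22,0,4.5,0,0,0,0.06,-0.22,0,4.5,0,0,0,0.06,-0.22,0,4.5,0,0,0,0.06,-0.22,0,4.5,0,0,0,0.06,-0.22,0,4.5,0,0,0,0.06,-0.22,0,4.5,0,0,0,0.06,-0.22,0,4.5,0,0,0,0.06,-0.22,0,4.5,0,0,0,0.06,-0.22,0,4.5,0,0,0,0.06,-0.22,0,4.5,0,0,0,0.06,-0.22,0,4.5,0,0,0,0.06,-0.22,0,4.5,0,0,0,0.06,-0.22,0,4.5,0,0,0,0.06,-0.22,0,4.5,0,0,0,0.06,-0.22,0,4.5,0,0,0,0.06,-0.22,0,4.5,0,0,0,0.06,-0.22,0,4.5,0,0,0,0.06,-0.22,0,4.5,0,0,0,0.06,-0.22,0,4.5,0,0,0,0.06,-0.22,0,4.5])

```text
time: 18.1
tool_pos: [0.4938, -0.0561, 0.2614]
tool_rot: [0.433, -0.433, -0.559, 0.559]
contact_force: [-0.6, 1.8, -1.9]
gripper_width: 0.529
```

```bash
python3 - <<'E'
from h import *
s=st(); d=(s['tool_pos'][:2]-[.4833,-.0177])@np.array([-.246,.969]); print('tool along bal y from mid',d)
f=grab('side'); save(f,'lev2.png',(200,130,360,270),4.5)
E
```

```text
t 18.1 tcp [ 0.4938 -0.0561  0.2614] jaw yaw 1.8229 grasp [ 0.4938 -0.0561  0.1064] F [-0.56  1.78 -1.86] w 0.529
tool along bal y from mid -0.03985175011697769
```

View pics/lev2.png

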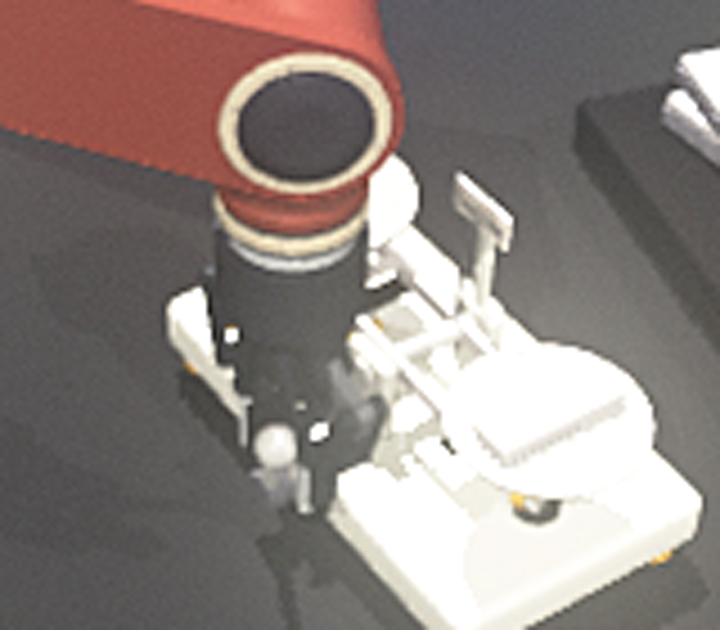

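The knob at crop (275,445) is about 1.0 rad over by geometry. Another 11–12 mm brings it to just short of the stop, then I hold.

carry_out(moves=[0,0,0,0.06,-0.22,0,4.5,0,0,0,0.06,-0.22,0,4.5,0,0,0,0.06,-0.22,0,4.5,0,0,0,0.06,-0.22,0,4.5,0,0,0,0.06,-0.22,0,4.5,0,0,0,0,0,0,4.5,0,0,0,0,0,0,4.5])

```text
time: 19.02
tool_pos: [0.497, -0.0672, 0.2617]
tool_rot: [0.433, -0.433, -0.559, 0.559]
contact_force: [-0.8, 1.5, -1.5]
gripper_width: 0.527
```

```bash
python3 - <<'E'
from h import *
s=st(); a=np.array([-.246,.969]); d=(s['tool_pos'][:2]-[.4833,-.0177])@a; print('tool along bal y from mid',d)
f=grab('side'); Q=cloud(f); save(f,'lev3.png',(200,130,360,270),4.5)
for c in((.6264,-.0895),(.5748,.1138)):
    k=(np.hypot(Q[...,0]-c[0],Q[...,1]-c[1])<.05)&(abs(Q[...,2]-.124)<.0075); print('pan z',k.sum(),np.median(Q[k][:,2]))
b=(Q[...,:2]-[.4833,-.0177]); k=(abs(b@np.array([.969,.246]))<.02)&((b@a)>-.065)&((b@a)<0)&(abs(Q[...,2]-.095)<.018)&(f['img'].min(-1)>140)
p=Q[k]; print('knob px',k.sum(),((p[:,:2]-[.4833,-.0177])@a).mean(),p.mean(0),p.max(0))
E
```

```text
t 19.025 tcp [ 0.497  -0.0672  0.2617] jaw yaw 1.823 grasp [ 0.497  -0.0672  0.1067] F [-0.83  1.47 -1.47] w 0.527
tool along bal y from mid -0.05128101506177841
pan z 892 0.12075838566511907
pan z 43 0.1259005703616357
knob px 83 -0.04391610883005631 [ 0.4908688  -0.06109957  0.10013804] [ 0.50449614 -0.03449427  0.10849056]
```

View pics/lev3.png

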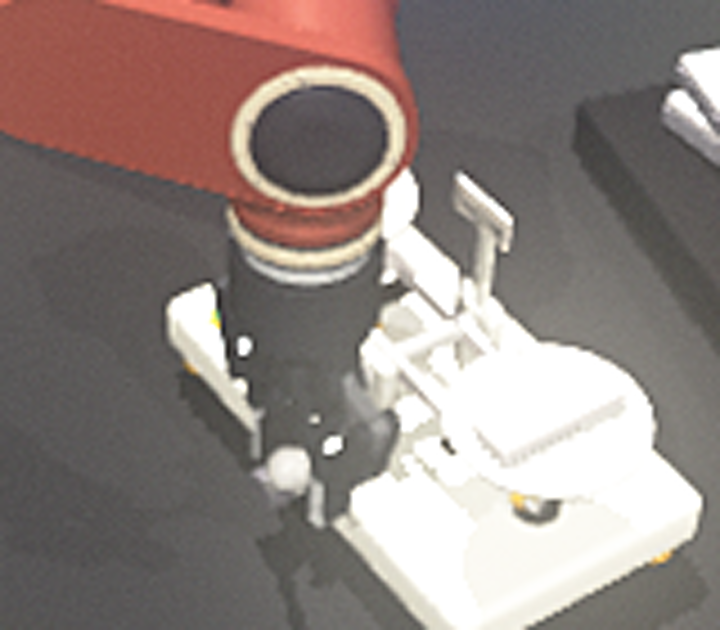

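carry_out(moves=[0,0,0,0.02,-0.1,0,4.5,0,0,0,0.03,-0.1,0,4.5,0,0,0,0.02,-0.1,0,4.5,0,0,0,0,0,0,4.5])

```text
time: 19.58
tool_pos: [0.4974, -0.0693, 0.2613]
tool_rot: [-0.434, 0.432, 0.56, -0.558]
contact_force: [-1.6, 8.1, -1.0]
gripper_width: 0.529
```

The force jumped to 8 N, so the lever is on its stop. I ease off 2 mm and let the beam hang.

carry_out(moves=[0,0,0,-0.05,0.2,0,4.5,0,0,0,0,0,0,4.5,0,0,0,0,0,0,4.5,0,0,0,0,0,0,4.5,0,0,0,0,0,0,4.5,0,0,0,0,0,0,4.5,0,0,0,0,0,0,4.5,0,0,0,0,0,0,4.5,0,0,0,0,0,0,4.5,0,0,0,0,0,0,4.5,0,0,0,0,0,0,4.5,0,0,0,0,0,0,4.5,0,0,0,0,0,0,4.5,0,0,0,0,0,0,4.5,0,0,0,0,0,0,4.5,0,0,0,0,0,0,4.5,0,0,0,0,0,0,4.5,0,0,0,0,0,0,4.5,0,0,0,0,0,0,4.5,0,0,0,0,0,0,4.5])

```text
time: 22.08
tool_pos: [0.4971, -0.0681, 0.2614]
tool_rot: [0.433, -0.433, -0.559, 0.559]
contact_force: [0.1, -0.1, 0.7]
gripper_width: 0.529
```

```bash
python3 - <<'E'
from h import *
a=np.array([-.246,.969])
for i in range(6):
    f=grab('side'); Q=cloud(f); r=[]
    for c in((.6264,-.0895),(.5748,.1138)):
        k=(np.hypot(Q[...,0]-c[0],Q[...,1]-c[1])<.05)&(abs(Q[...,2]-.124)<.0085); r+=[k.sum(),np.median(Q[k][:,2]).round(4)]
    print(r)
s=st(); d=(s['tool_pos'][:2]-[.4833,-.0177])@a; print('tool along bal y from mid',d)
save(f,'free.png',(200,130,360,270),4.5)
E
```

```text
[np.int64(951), np.float64(0.1211), np.int64(40), np.float64(0.1263)]
[np.int64(959), np.float64(0.1211), np.int64(42), np.float64(0.1263)]
[np.int64(971), np.float64(0.1212), np.int64(40), np.float64(0.1254)]
[np.int64(963), np.float64(0.1211), np.int64(39), np.float64(0.126)]
[np.int64(952), np.float64(0.1212), np.int64(40), np.float64(0.126)]
[np.int64(968), np.float64(0.1212), np.int64(40), np.float64(0.1262)]
t 22.375 tcp [ 0.4971 -0.0681  0.2615] jaw yaw 1.823 grasp [ 0.4971 -0.0681  0.1065] F [-0.48 -0.18  0.08] w 0.526
tool along bal y from mid -0.052186799803400026
```

View pics/free.png

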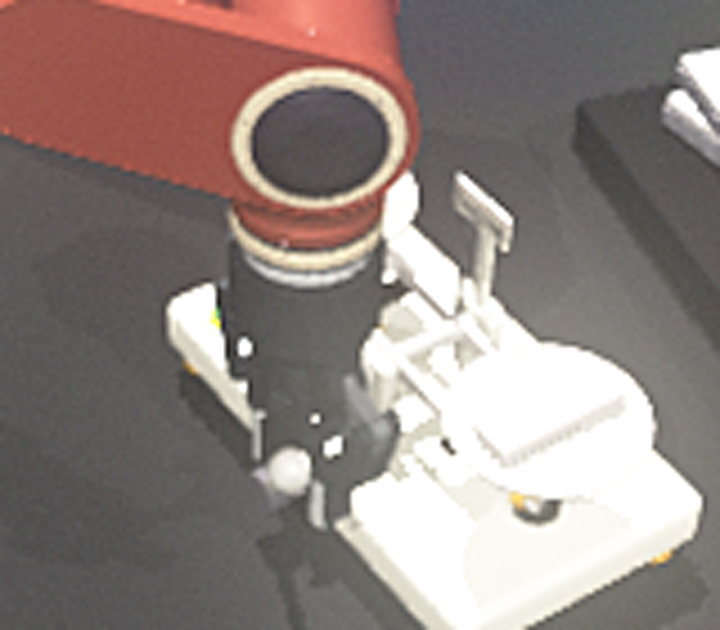

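The beam hangs still at about 0.02 rad, bar side down by roughly 2–3 mm at the pan; six pictures agree within a millimetre. The knob is at crop (288,470). Now I ease the lever back.

carry_out(moves=[0,0,0,-0.2,0.8,0,4.5,0,0,0,-0.2,0.8,0,4.5,0,0,0,-0.06,0.24,0,4.5,0,0,0,-0.06,0.24,0,4.5,0,0,0,-0.06,0.24,0,4.5,0,0,0,-0.06,0.24,0,4.5,0,0,0,-0.06,0.24,0,4.5,0,0,0,-0.06,0.24,0,4.5,0,0,0,-0.06,0.24,0,4.5,0,0,0,-0.06,0.24,0,4.5,0,0,0,-0.06,0.24,0,4.5,0,0,0,-0.06,0.24,0,4.5,0,0,0,-0.06,0.24,0,4.5,0,0,0,-0.06,0.24,0,4.5,0,0,0,-0.06,0.24,0,4.5,0,0,0,-0.06,0.24,0,4.5,0,0,0,-0.06,0.24,0,4.5,0,0,0,-0.06,0.24,0,4.5,0,0,0,-0.06,0.24,0,4.5,0,0,0,-0.06,0.24,0,4.5])

```text
time: 24.88
tool_pos: [0.4822, -0.0087, 0.2615]
tool_rot: [-0.433, 0.433, 0.559, -0.559]
contact_force: [0.3, -1.7, 2.1]
gripper_width: 0.526
```

carry_out(moves=[0,0,0,-0.06,0.24,0,4.5,0,0,0,-0.06,0.24,0,4.5,0,0,0,-0.06,0.24,0,4.5,0,0,0,-0.06,0.24,0,4.5,0,0,0,-0.06,0.24,0,4.5,0,0,0,-0.06,0.24,0,4.5,0,0,0,-0.06,0.24,0,4.5,0,0,0,-0.06,0.24,0,4.5,0,0,0,-0.06,0.24,0,4.5,0,0,0,-0.06,0.24,0,4.5])

```text
time: 26.12
tool_pos: [0.4761, 0.0154, 0.2611]
tool_rot: [0.433, -0.433, -0.559, 0.559]
contact_force: [1.0, -1.2, -0.9]
gripper_width: 0.525
```

```bash
python3 - <<'E'
from h import *
a=np.array([-.246,.969]);s=st(); d=(s['tool_pos'][:2]-[.4833,-.0177])@a; print('tool along bal y from mid',d)
E
```

```text
t 26.125 tcp [0.4761 0.0154 0.2611] jaw yaw 1.823 grasp [0.476  0.0154 0.1061] F [ 1.01 -1.25 -0.88] w 0.525
tool along bal y from mid 0.03380235977622098
```

Another 18 mm to go.

carry_out(moves=[0,0,0,-0.06,0.24,0,4.5,0,0,0,-0.06,0.24,0,4.5,0,0,0,-0.06,0.24,0,4.5,0,0,0,-0.06,0.24,0,4.5,0,0,0,-0.06,0.24,0,4.5,0,0,0,-0.06,0.24,0,4.5,0,0,0,-0.04,0.16,0,4.5,0,0,0,0,0,0,4.5])

```text
time: 27.12
tool_pos: [0.4722, 0.0312, 0.2615]
tool_rot: [0.433, -0.433, -0.559, 0.559]
contact_force: [0.6, -2.3, -1.5]
gripper_width: 0.528
```

```bash
python3 - <<'E'
from h import *
a=np.array([-.246,.969]);s=st(); d=(s['tool_pos'][:2]-[.4833,-.0177])@a; print('tool along bal y from mid',d)
E
```

```text
t 27.125 tcp [0.4722 0.0312 0.2615] jaw yaw 1.8231 grasp [0.4722 0.0312 0.1065] F [ 0.57 -2.35 -1.48] w 0.528
tool along bal y from mid 0.05012449165121154
```

carry_out(moves=[0,0,0,-0.02,0.1,0,4.5,0,0,0,-0.03,0.1,0,4.5,0,0,0,-0.02,0.1,0,4.5,0,0,0,0,0,0,4.5])

```text
time: 27.62
tool_pos: [0.4715, 0.0339, 0.2612]
tool_rot: [0.433, -0.433, -0.559, 0.559]
contact_force: [1.8, -5.2, -4.4]
gripper_width: 0.526
```

carry_out(moves=[0,0,0,-0.02,0.1,0,4.5,0,0,0,0,0.05,0,4.5,0,0,0,0,0,0,4.5])

```text
time: 28.0
tool_pos: [0.4713, 0.0351, 0.261]
tool_rot: [0.433, -0.434, -0.558, 0.56]
contact_force: [2.2, -6.7, -5.5]
gripper_width: 0.526
```

The force is rising against the arrested stop. I centre the fingers around the knob, lift clear and check.

carry_out(moves=[0,0,0,0.1,-0.5,0,4.5,0,0,0,0.15,-0.6,0,4.5,0,0,0,0,0,0,4.5,0,0,0,0,0,1,4.5,0,0,0,0,0,3,4.5,0,0,0,0,0,5,4.5,0,0,0,0,0,5,4.5,0,0,0,-2,4,3,4.5,0,0,0,-3,5,0,4.5,0,0,0,-3,5,0,4.5,0,0,0,-3,5,0,4.5,0,0,0,0,5,0,4.5,0,0,0,0,5,0,4.5,0,0,0,0,0,0,4.5,0,0,0,0,0,0,4.5])

```text
time: 29.88
tool_pos: [0.3637, 0.3146, 0.4319]
tool_rot: [0.433, -0.433, -0.559, 0.559]
contact_force: [-0.2, 0.5, -0.3]
gripper_width: 0.526
```

```bash
python3 - <<'E'
from h import *
s=st(); f=grab('side'); Q=cloud(f)
for c in((.6264,-.0895),(.5748,.1138)):
    k=(np.hypot(Q[...,0]-c[0],Q[...,1]-c[1])<.05)&(abs(Q[...,2]-.124)<.0065); print('pan',np.median(Q[k][:,2]).round(4))
k=(np.hypot(Q[...,0]-.6264,Q[...,1]+.0895)<.065)&(Q[...,2]>.130)&(Q[...,2]<.145);p=Q[k]; print('bar',np.median(p[:,2]),cv2.minAreaRect((p[:,:2]*1000).astype(np.float32)))
k=(np.hypot(Q[...,0]-.4729,Q[...,1]-.0233)<.016)&(Q[...,2]>.08)&(Q[...,2]<.112); p=Q[k]; print('knob',len(p),p.mean(0),'was .4725 .0153 .0979')
k=(np.hypot(Q[...,0]-.575,Q[...,1]-.114)<.04)&(Q[...,2]>.14)&(Q[...,2]<.2);print('weight',Q[k].mean(0)); 
Q0=np.load('side.npy');k=(np.hypot(Q0[...,0]-.575,Q0[...,1]-.114)<.04)&(Q0[...,2]>.14)&(Q0[...,2]<.2);print('weight0',Q0[k].mean(0)); save(f,'end.png'); 
E
```

```text
t 29.875 tcp [0.3637 0.3146 0.4319] jaw yaw 1.8236 grasp [0.3637 0.3146 0.2769] F [-0.25  0.5  -0.29] w 0.526
pan 0.1231
pan 0.123
bar 0.13385911825911578 ((626.4691772460938, -91.93922424316406), (86.00303649902344, 30.817657470703125), 13.933544158935547)
knob 79 [0.47240347 0.01545881 0.09826459] was .4725 .0153 .0979
weight [0.56808507 0.0965034  0.15985159]
weight0 [0.56810902 0.09651544 0.1598552 ]
```

View pics/end.png

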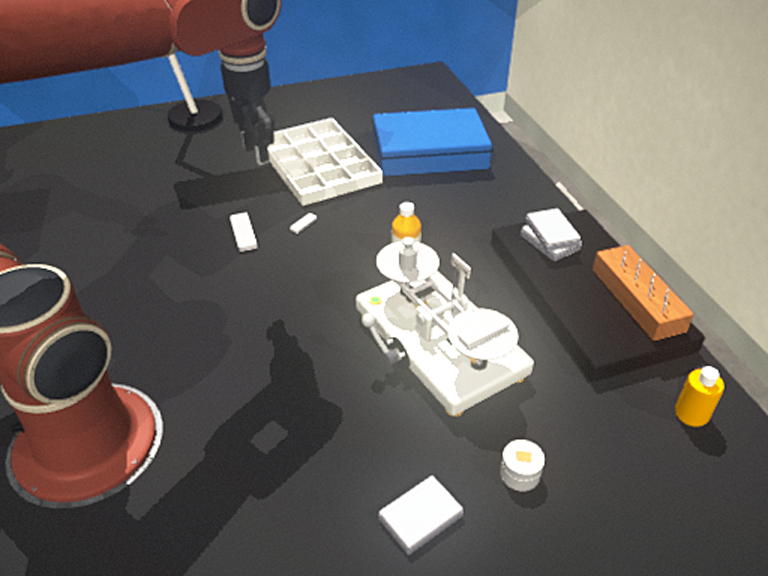

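The lever is back at its left stop at (370,320), with the knob where it started. The bar lies on the right pan at (483,330), the weight stands at (408,255), and both pans are level. I hand the job in.

```bash
python3 -c "
from plant import manip
print(manip.job_done())"
```

```text
the job is handed in; nothing more can be done
None
```

The bar has been checked against the weight and the job is handed in, at about 30 s on the clock. I laid the middle-sized bar on the right pan with the beam arrested and eased the lever to its free stop (8 N felt there). The beam hung for about 2.8 s before I eased the lever back to its arrested stop.

**Reading:** the free beam settled about 0.02 rad from level, bar side down by 2–3 mm at the pan. Six pictures agreed within a millimetre. I took this from the pan heights and did not read the pointer itself.

**Last checks:**
- **Bar:** flat, about 2 mm from the pan's centre.
- **Pans:** level within 0.1 mm of each other.
- **Knob:** within about 0.5 mm of its starting reading.
- **Weight:** unmoved. The box, bottle and pot look unmoved in the last picture, but I did not measure them.
- **Robot:** clear of everything.

No check failed. Two did not go cleanly: the carry to the pan first overshot by 37 mm, which I corrected before lowering. The top camera could not confirm the placing because the arm was in its view, so that check rests on the side camera only.

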